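# Draw the sprung injector rod to its marker and hold it for loading

### The job

Make the injector with the blue grip and red collar ready for loading: pull its yellow locking pin straight up out of the lock block and put the pin down in the steel tray. Then take the blue grip and slowly draw the sprung rod out until its red collar stands level with the red marker beside it, and finish while holding it there, without letting it snap back. Leave the other injector, its pin and everything else on the bench alone.

Things in the scene. Friction and masses are not known exactly. Their poses are not given: they have to be found in the camera images.
- injector: The injector with blue grip and red collar: white base plate 340 x 110 x 12 mm, aluminium tube (diameter 36, axis 80 mm above the bench), at its front a grey lock block (45 x 46 mm, top 105 mm above the bench) holding the pin. Fixed; the two injectors swap sides at random. Origin: centre of the plate's underside; the rod draws out along -x, roughly towards the robot; z up.
- injector_rod (a joint): Draw of the blue-gripped rod in m: 0 home, 0.072 end stop. The spring pulls back with about 4 N at home plus 1.1 N per 10 mm drawn. While the locking pin is in, the rod moves 3 mm at most. Slowly means below 0.1 m/s throughout.
- injector_neck (a point): Centre of the blue grip's neck, 80 mm above the bench. The grip is a level spool on the rod's outer end: red collar (diameter 40, 5 thick) next to the lock block, then the blue neck (diameter 14, 34 long) to pinch from above across its sides, then a blue end disc (diameter 34, 5 thick). Moves with the rod; at home at (-67.5, 0, 80) mm in the injector's frame. Axes as the injector's.
- injector_collar (a point): Centre of the red collar (diameter 40, 5 thick), 19.5 mm behind the neck's centre; moves with the rod; at home at (-48, 0, 80) mm in the injector's frame.
- marker: Red blade (5 mm thick along the rod, 28 wide, 10 tall, top 44 mm above the bench, below the fingertips when the neck is gripped on its axis) on a black block on the base plate, on the injector's +y side; fixed. Stands 30 to 60 mm in front of the collar's home place, varying. Origin: blade's mid-plane, at the plate's top, 36 mm beside the rod's axis. Axes as the injector's.
- lock_pin: This injector's yellow locking pin, loose, about 30 g: round head (diameter 16, 32 tall) on a steel shank (diameter 8, 45 long, flat end) standing free and upright in a 9.5 mm hole in the lock block. Origin: centre of the head's underside, level with the block's top (105 mm above the bench); z up through the head. Grip the head from above, fingertips above the block's top.
- tray: Square open steel tray, 120 x 120 mm outside, walls 4 mm, 28 mm high, floor about 4 mm thick; fixed on the bench. Origin: centre of its underside.
- other_injector: The other injector, of the same make and sizes with black grip and black collar; fixed, to be left alone. Origin: centre of the base plate's underside, axes as on the first.
- other_injector_rod (a joint): Draw of the other injector's rod, in m; stays at 0.
- other_pin: The other injector's yellow locking pin, same as the first; leave it in. Origin: centre of the head's underside, 105 mm above the bench; head top 137 mm above the bench.
- dish_a: Covered clear dish with pink content, diameter 60, 15 mm tall, on the bench behind the tray and between the injectors; loose. Origin: centre of its underside.
- dish_b: Covered clear dish like the first, at the left side; loose. Origin: centre of its underside.
- beaker: Glass beaker, diameter 70, 90 mm tall, at the right side; loose. Origin: centre of its underside.
- bottle: Amber bottle, diameter 60, 130 mm tall, at the left side; loose. Origin: centre of its underside.
- mouse: Grey computer mouse, 105 x 60 mm, 34 mm tall, on a yellow pad at the right side; loose. Origin: centre of its underside.
There are look-alikes about, which are no part of the job. Several things look just like the tray: the one meant starts nearest to the robot's base.

How it is judged (in metres and radians):
On the way, in this order (a step that is already met when the one before it is completed fails the run):
1. the locking pin is put down in the tray and let go (x of lock_pin in the frame of tray between -0.056 and 0.056 m and y of lock_pin in the frame of tray between -0.056 and 0.056 m and z of lock_pin in the frame of tray between 0 and 0.056 m and contact force between the fingers and lock_pin below 0.1 N), for 0.2 s.
2. the rod is drawn to the marker and held (x of injector_collar in the frame of marker between -0.004 and 0.004 m and contact force between the fingers and injector_rod above 2 N), for 0.3 s.
At the end, for the whole second after the job is handed in: The red collar is within 4 mm of the marker's mid-plane along the rod, still, with the fingers holding the blue grip (more than 2 N); the locking pin rests, let go, in the tray (origin within 56 mm of its centre along each side, less than 56 mm above its underside: standing or lying) (all of step 1 and all of step 2 and velocity of joint injector_rod between -0.01 and 0.01 m/s and linear speed of lock_pin below 0.05 m/s); the arm keeps its last pose, push and grip.
It fails at once if the other injector's rod was drawn or its pin pulled out (value of joint other_injector_rod above 0.006 m or distance of other_pin from where it was at the start of the episode above 0.015 m).
It fails at once if the rod was jerked out, not drawn slowly (velocity of joint injector_rod above 0.15 m/s).
It fails at once if the rod was let snap back (velocity of joint injector_rod below -0.2 m/s).
It fails at once if a dish, the beaker, the bottle or the mouse was shifted by more than 30 mm (distance of any of dish_a, dish_b, beaker, bottle, mouse from where it was at the start of the episode above 0.03 m).
It also fails if it takes over 61 s, if anything falls off the work surface, if the arm or the gripper's body presses on something with over 40 N, if the wrist force passes 120 N, or if a joint passes its speed limit or range.

### The arm

A 6-joint arm with a two-finger parallel gripper is mounted at the origin on the work surface. World frame = base frame: x ahead of the robot, y to its left, z up, the work surface at z = 0. Lengths are in m, angles in degrees, forces in N, time in s.
With the tool pointing down it reaches from about 0.275 to 0.725 m from the base axis. Payload 5.6 kg.
Tool frame: the origin (TCP) lies at the very end of the fingers, on their centre line; the grasp point (between the pads) lies 19 mm behind it (bot.grip_point_offset is the distance from the TCP to the grasp point, in m); z points along the fingers, y is the line along which they close (so a half turn about z gives the same grasp; the last joint's range is limited). The gripper opens to 85 mm and grips with 20 to 120 N. Pads are 22 mm wide; open, the fingers measure 114 mm over their backs; the gripper's body (76 mm by 85 mm) begins 54 mm behind the grasp point. The pads swing forward as they close: fully open they stand 13 mm farther back than shut.
Start: joints at [-46.834, 14.616, 6.199, 0, -81.583, -16.306], TCP at [0.249, -0.491, 0.203] pointing down, gripper open.
Joint ranges: [-168.99, 168.99], [-69.2, 112.95], [-62.41, 85.93], [-164.36, 98.24], [-168.68, -3.75], [-174.98, 174.98]. Speed limits (degrees/s): [147.25, 147.25, 180, 180, 180, 180].

### API

Orientations are given as [roll, pitch, yaw] about the fixed x, y, z axes, in that order (R = Rz(yaw) Ry(pitch) Rx(roll)).
In Python, from rig import bot, fingers, planner, imaging, job_done, telemetry gives the robot as it stands. Calls block until the motion is done:
- bot.goto(position, orientation): joint-space move of the TCP to a pose.
- bot.move_l(position, ori=None, max_speed=0.15): straight line of the TCP; ori=None keeps the orientation; max_speed is the mean speed in m/s.
- bot.move_joints(angles): joint-space move.
- fingers.command_gripper(opening): finger opening in m; the grip force is fixed at half the most; returns when the fingers have stopped.
- bot.hold(seconds).
- planner.ik(position, orientation): joint angles nearest the present ones, or None.
- imaging.get_image(name): name is "scene" or "top"; returns a dict with "image" (384x512x3 uint8, blue, green, red), "camera_matrix" (3x3 intrinsics, pixels), "distortion" ([k1, k2, p1, p2, k3] as OpenCV has them; the pictures are not rectified), "rvec" (rotation vector, rad) and "tvec" (3), from world to camera coordinates, as OpenCV has them. Camera axes: x right, y down, z forward; pixel columns grow to the right and rows downward; lengths in m; the calibration is good to about 2 mm. A picture is of the moment at which its call begins. There is no depth.
A pose or a line that the arm cannot do raises bot.Unreachable and nothing moves.
- job_done(): hands the job in; it is judged then, once.
Readings, each from a call of its own:
- telemetry.read_clock(): time.
- telemetry.read_q(): joint angles.
- telemetry.read_qd(): joint speeds.
- telemetry.read_tau(): joint torques, N m.
- telemetry.read_eef_pos(): TCP position.
- telemetry.read_orientation(): TCP orientation.
- telemetry.read_contact_force(): force on the tool from outside, world axes, zero at the start.
- telemetry.read_wrist_torque(): the same for the moment, N m.
- telemetry.read_width(): finger opening in m.
- telemetry.read_grip_force(): force on a finger pad.
Only numpy, scipy, OpenCV 4.12 (cv2) and the standard library are available. Lean on these libraries where they do the work, as an engineer would, in place of code of your own. Each camera call takes 0.05 s, during which the arm holds its last target. There are 200 camera calls.

## Working session

There is one attempt and no reset: what is moved stays moved. The work goes in short steps, each a Python script; the robot and the scene stay as the last script left them, time stands still between calls to the robot, and variables do not carry over. Pictures are saved under pics/ and viewed, at most 10 in all, crops included, and the job is handed in when it is done.

```bash
mkdir -p pics
python3 - <<'E'
from rig import bot, fingers, planner, imaging, telemetry
import cv2, pickle
d={}
for n in("scene","top"):
    r=imaging.get_image(n); d[n]=r; cv2.imwrite(f"pics/{n}0.png",r["image"])
    print(n,r["camera_matrix"],r["distortion"],r["rvec"],r["tvec"])
pickle.dump(d,open("im0.pkl","wb"))
print(telemetry.read_clock(),telemetry.read_orientation())
a=cv2.resize(d["scene"]["image"],(800,600),interpolation=cv2.INTER_CUBIC);cv2.imwrite("pics/s0.png",a)
a=cv2.resize(d["top"]["image"],(800,600),interpolation=cv2.INTER_CUBIC);cv2.imwrite("pics/t0.png",a)
E
```

```text
scene [[392.67621717   0.         254.16844746]
 [  0.         392.67621717 194.0769246 ]
 [  0.           0.           1.        ]] [0.01928371 0.         0.         0.         0.        ] [ 0.72732407  2.57145549 -1.16905464] [ 0.51824991 -0.1318059   1.48167503]
top [[435.12942274   0.         252.57954611]
 [  0.         435.12942274 192.13113858]
 [  0.           0.           1.        ]] [-0.14550981  0.          0.          0.          0.        ] [ 2.19342832 -2.13131101  0.13746194] [-0.01463574  0.57960347  1.32474992]
0.1 [ 1.79902834e+02 -5.96158747e-03 -1.53144036e+02]
```

View pics/s0.png

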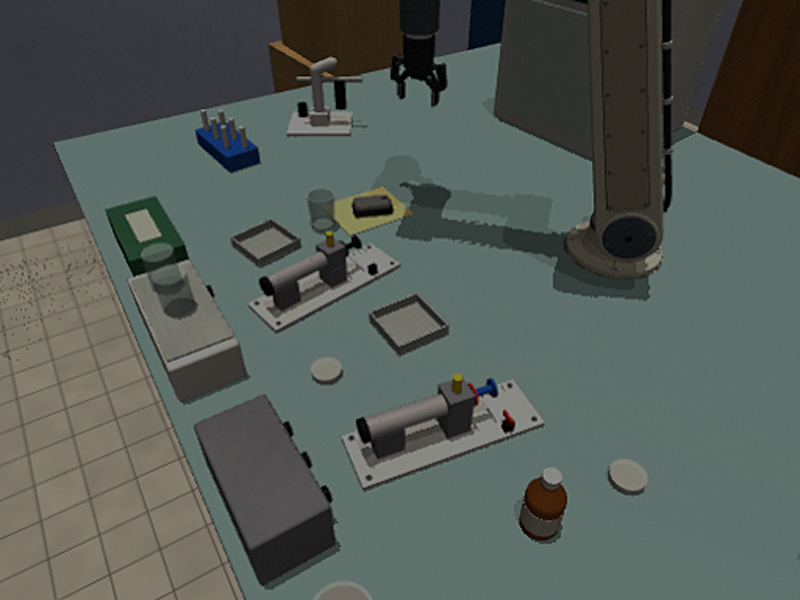

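View pics/t0.png

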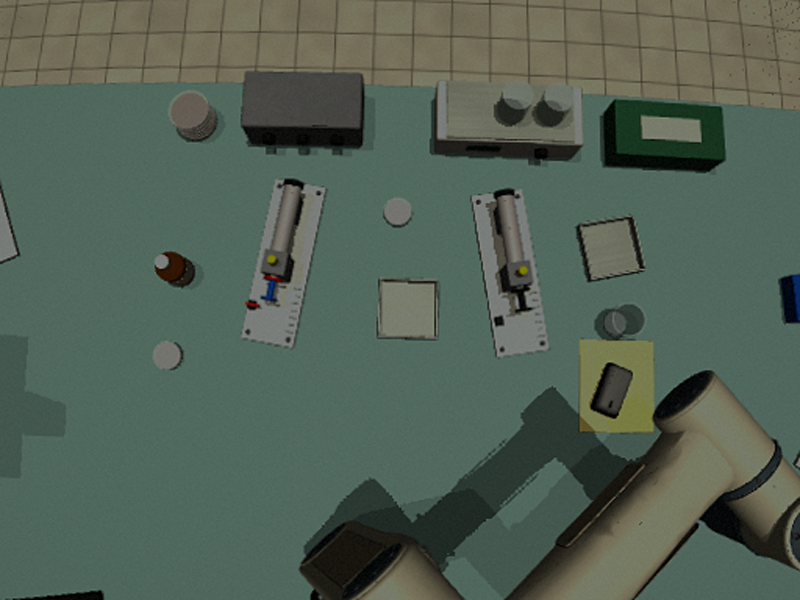

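The scene and top views both show two injectors. The one with the blue grip and red collar is at top (272,265) / scene (457,400); the black one is at top (518,275). There are two trays, at top (408,309) and (612,247). The first is nearer the base (bottom centre), so that is the one meant. I'll confirm both in enlarged crops.

Run:
```python
import cv2,pickle,numpy as np
d=pickle.load(open("im0.pkl","rb"))
def crop(n,x,y,w,h,k):
    c=cv2.resize(d[n]["image"][y:y+h,x:x+w],None,fx=k,fy=k,interpolation=cv2.INTER_CUBIC)
    c=np.clip(c*1.5,0,255).astype(np.uint8)
    for i in range(0,w,10):
        cv2.line(c,(i*k,0),(i*k,8),(255,255,255),1); cv2.putText(c,str(x+i),(i*k,18),0,.35,(255,255,255),1)
    for i in range(0,h,10):
        cv2.line(c,(0,i*k),(8,i*k),(255,255,255),1); cv2.putText(c,str(y+i),(9,i*k+4),0,.35,(255,255,255),1)
    return c
cv2.imwrite("pics/ct.png",crop("top",150,110,135,115,5)[:,:])
cv2.imwrite("pics/cs.png",crop("scene",215,180,140,135,5)[:600])
cv2.imwrite("pics/ct2.png",crop("top",150,150,60,75,8))
```

```text
(no output)
```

View pics/ct.png

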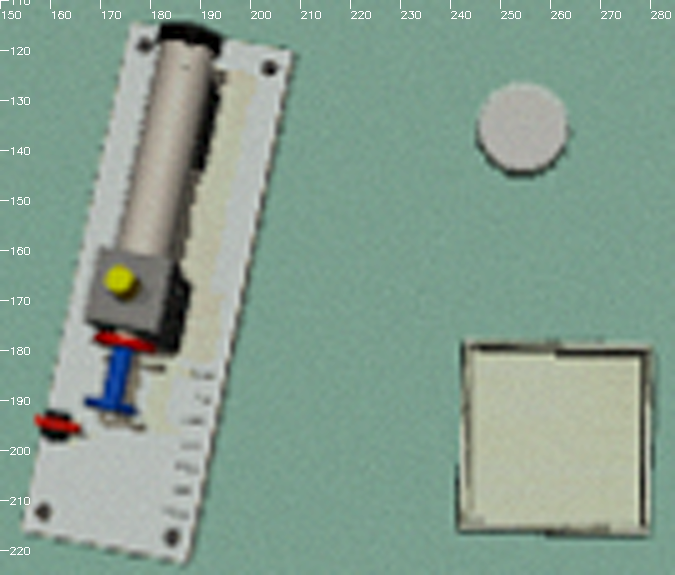

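View pics/cs.png

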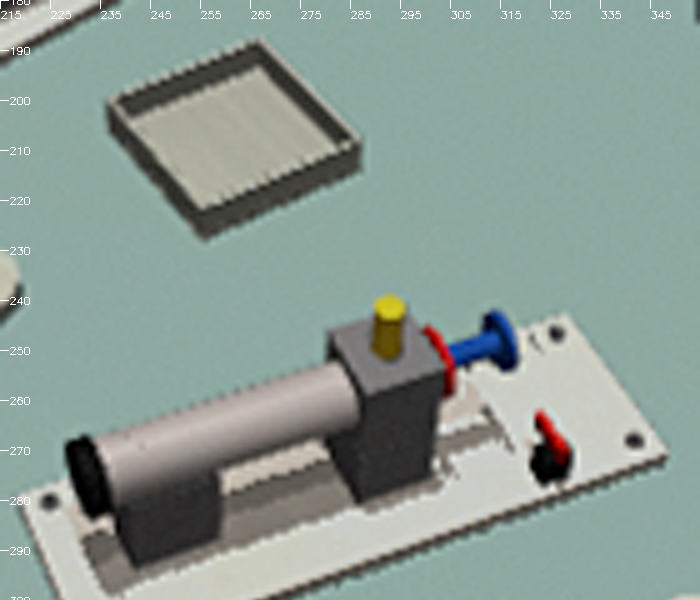

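View pics/ct2.png

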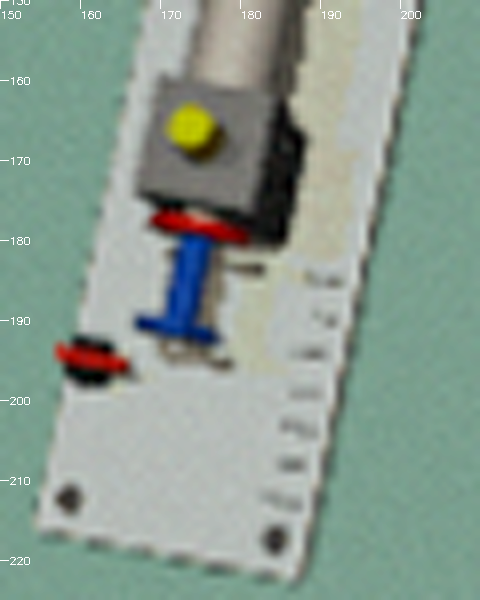

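Crops confirm the target: the blue grip, red collar and yellow pin are on the left injector, with the red marker on its +y side, and the nearer tray is empty. I'll triangulate these and fit the poses.

```bash
cat > geo.py <<'E'
import cv2,pickle,numpy as np
from scipy.optimize import least_squares
d=pickle.load(open("im0.pkl","rb"))
def proj(n,P):
    r=d[n]; return cv2.projectPoints(np.atleast_2d(P).astype(float),np.array(r["rvec"]),np.array(r["tvec"]),np.array(r["camera_matrix"]),np.array(r["distortion"]))[0][:,0]
def c(n,x0,y0,k,pts): return [((p[0]+.5)/k-.5+x0,(p[1]+.5)/k-.5+y0) for p in pts]
T=lambda *p:np.array(c("top",150,110,5,p))
T2=lambda *p:np.array(c("top",150,150,8,p))
S=lambda *p:np.array(c("scene",215,180,5,p))
def tri(t,s):
    f=lambda P:np.r_[proj("top",P)[0]-t,proj("scene",P)[0]-s]
    r=least_squares(f,[.5,.2,.1]); return r.x,np.abs(r.fun).max()
E
python3 - <<'E'
from geo import *
for n in d:
    R=cv2.Rodrigues(np.array(d[n]["rvec"]))[0]; print(n,"cam",-R.T@np.array(d[n]["tvec"]).ravel())
for nm,t,s in [("pintop",T2((189,126)),S((390,308))),("enddisc",T2((177,331)),S((498,341))),("collar",T2((200,225)),S((441,361))),
  ("marker",T2((93,359)),S((554,435))),("bolt+y front",T2((68,497)),S((634,440))),("bolt-y front",T2((275,538)),S((557,333))),
  ("trayA",T((457,532)),S((358,146))),("trayB",T((652,347)),S((112,103))),("trayC",T((650,537)),S((260,42))),("trayD",T((462,342)),S((206,216)))]:
    x,e=tri(t[0],s[0]); print(nm,x.round(4),round(e,2))
# plate corners fit (top view, z=.012) : local (+-.17,+-.055)
tc=T((130,22),(295,52),(187,563),(22,528)); L=np.array([[.17,.055],[.17,-.055],[-.17,-.055],[-.17,.055]])
scn=S((568,316),(667,457)); 
def w(p,l): 
    l=np.atleast_2d(l);cs,sn=np.cos(p[2]),np.sin(p[2]); z=l[:,2:] if l.shape[1]>2 else np.full((len(l),1),.012)
    return np.c_[p[0]+cs*l[:,0]-sn*l[:,1],p[1]+sn*l[:,0]+cs*l[:,1],z]
f=lambda p:np.r_[(proj("top",w(p,L))-tc).ravel(),(proj("scene",w(p,L[[2,3]]))-scn).ravel()]
r=least_squares(f,[.6,.2,0]); p=r.x; print("inj",p[:2],np.degrees(p[2]),r.fun.round(1))
print("neck home",w(p,[-.0675,0,.08]))
# tray from all 4 rim corners, both views
Lt=np.array([[.06,.06],[.06,-.06],[-.06,-.06],[-.06,.06]])
tt=T((462,342),(652,347),(650,537),(457,532)); st=S((206,216),(112,103),(260,42),(358,146))
g=lambda q:np.r_[(proj("top",w(q,np.c_[Lt,np.full(4,.028)]))-tt).ravel(),(proj("scene",w(q,np.c_[Lt,np.full(4,.028)]))-st).ravel()]
r=least_squares(g,[.5,0,0]); print("tray",r.x[:2],np.degrees(r.x[2]),r.fun.round(1))
E
```

```text
scene cam [1.07054386 0.75408713 0.87555988]
top cam [0.4166726  0.00890127 1.38470988]
pintop [0.6398 0.2366 0.1364] 0.06
enddisc [0.5715 0.2468 0.0803] 0.28
collar [0.6092 0.242  0.0829] 0.74
marker [0.5629 0.288  0.0401] 0.24
bolt+y front [0.5113 0.2997 0.0142] 0.09
bolt-y front [0.4974 0.2167 0.0135] 0.03
trayA [0.507  0.0345 0.0203] 0.82
trayB [ 0.6244 -0.0828  0.0233] 0.46
trayC [ 0.5058 -0.0855  0.0201] 0.18
trayD [0.6252 0.0368 0.0224] 0.06
inj [0.65801281 0.23356785] -9.363555184544266 [ 0.3 -0.6  0.1 -0.5 -0.2 -0.2 -0.8  0.1 -0.1 -0.6  0.6 -0.8]
neck home [[0.59141219 0.24455    0.08      ]]
tray [ 0.56645107 -0.02243402] 0.19271415326723354 [-0.4 -0.6 -0.3 -0.6 -0.6 -0.6 -0.4 -0.6 -0.2 -1.  -1.  -0.8  0.5 -1.2
  1.7 -1.2]
```

Measured heights agree with the text: pin top 136 mm against 137, end disc 80, marker about 40. The pin also lies exactly on the fitted axis. Marker is at local x ≈ -0.103, so the draw is about 0.055. Next, the pin.

Run:
```python
from rig import bot, fingers, planner, imaging, telemetry
import numpy as np
best=None
for yaw in(-9.36,170.64):
    qs=[planner.ik(p,[180,0,yaw]) for p in([.6398,.2366,.11],[.5665,-.0224,.056],[.59,.2445,.061],[.535,.254,.061])]
    print(yaw,[None if q is None else np.round(q,0) for q in qs])
    if all(q is not None for q in qs) and (best is None or abs(qs[0][5]-telemetry.read_q()[5])<best[0]): best=(abs(qs[0][5]-telemetry.read_q()[5]),yaw)
yaw=best[1]; o=[180,0,yaw]; print(yaw)
fingers.command_gripper(.05)
bot.goto([.6398,.2366,.19],o); print(telemetry.read_clock())
bot.move_l([.6398,.2366,.111]); 
fingers.command_gripper(0)
print(telemetry.read_clock(),telemetry.read_width(),telemetry.read_grip_force(),telemetry.read_contact_force(),telemetry.read_eef_pos())
bot.move_l([.6398,.2366,.131],max_speed=.06)
print(telemetry.read_width(),telemetry.read_contact_force())
bot.move_l([.6398,.2366,.2])
print(telemetry.read_clock(),telemetry.read_width(),telemetry.read_contact_force())
```

```text
-9.36 [array([ 33.,  32.,  19.,   0., -77.,  47.]), array([ 14.,  21.,  -6.,   0., -62.,  67.]), array([ 36.,  29.,   6.,   0., -67.,  44.]), array([ 41.,  24.,  -2.,   0., -64.,  40.])]
170.64 [array([  33.,   32.,   19.,   -0.,  -77., -133.]), array([  14.,   21.,   -6.,   -0.,  -62., -113.]), array([  36.,   29.,    6.,   -0.,  -67., -136.]), array([  41.,   24.,   -2.,   -0.,  -64., -140.])]
-9.36
3.4417
4.65 -0.00027041511083928857 0.0 [-1.00569126  0.06836953 -0.77733265] [0.63983297 0.23663231 0.11111777]
-0.0002111009838360672 [ 0.39496242  0.74674163 -0.51516888]
5.7417 0.00022757156014607577 [-1.10951289  0.57930977 -0.46487232]
```

The fingers shut on nothing. I'll look before trying again.

Run:
```python
from rig import bot, fingers, planner, imaging, telemetry
import cv2,pickle,numpy as np
d={n:imaging.get_image(n) for n in("scene","top")}
pickle.dump(d,open("im1.pkl","wb"))
from geo import proj
P=[telemetry.read_eef_pos()]
print(P,telemetry.read_orientation(),proj("scene",P),proj("top",P))
def crop(n,x,y,w,h,k):
    c=cv2.resize(d[n]["image"][y:y+h,x:x+w],None,fx=k,fy=k,interpolation=cv2.INTER_CUBIC)
    c=np.clip(c*1.5,0,255).astype(np.uint8)
    q=(proj(n,P)[0]-[x,y])*k; cv2.drawMarker(c,tuple(int(v) for v in q),(0,255,0),0,10)
    return c
a=crop("scene",215,110,130,190,3);b=crop("top",130,100,130,190,3)
cv2.imwrite("pics/m1.png",np.hstack([a,b]))
```

```text
[array([0.63898693, 0.23640876, 0.19798226])] [ 1.79901305e+02  1.65818607e-01 -9.35992162e+00] [[294.50763927 223.80857963]] [[169.49733864 161.55931849]]
```

View pics/m1.png

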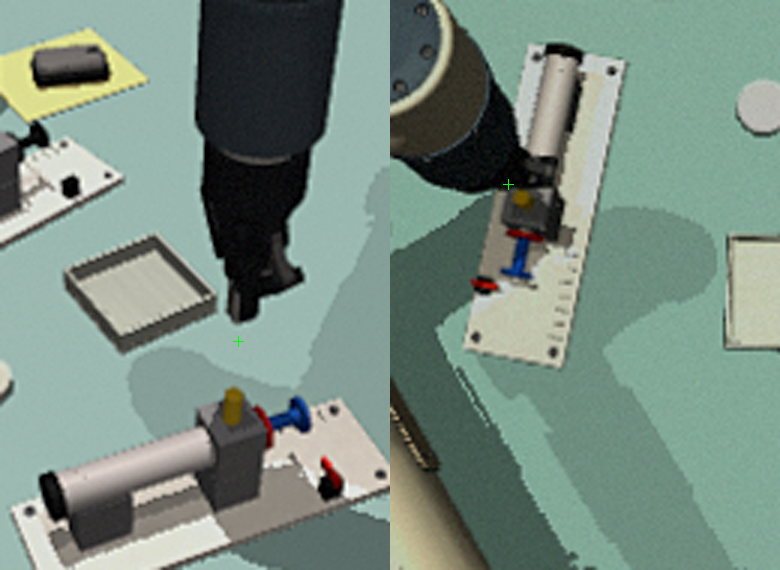

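Pin is still in its block, at scene crop (233,405) and top crop (523,198). The shut fingertip appears at scene crop (242,317) and top crop about (540,175), neither of which matches the projected TCP (green cross). I'll triangulate the real fingertip.

Run:
```python
from geo import *
import pickle
print("pin again",tri(np.array([(523-390)/3+130,190/3+100]),np.array([233/3+215,393/3+110])))
for t in((540,165),(540,175),(543,182)):
    print(tri(np.array([(t[0]-390)/3+130,t[1]/3+100]),np.array([242/3+215,318/3+110])))
P=np.array([[.639,.2364,z] for z in(.198,.25,.3,.35)])
print((proj("scene",P)-[215,110])*3,(proj("top",P)-[130,100])*3+[390,0])
e=pickle.load(open("im1.pkl","rb"))
for n in e: print(n,np.abs(np.array(e[n]["rvec"])-d[n]["rvec"]).max(),np.abs(np.array(e[n]["tvec"])-d[n]["tvec"]).max())
a=cv2.resize(e["scene"]["image"][130:220,265:345],None,fx=5,fy=5,interpolation=cv2.INTER_CUBIC)
b=cv2.resize(e["top"]["image"][130:220,140:220],None,fx=5,fy=5,interpolation=cv2.INTER_CUBIC)
m=np.hstack([a,b]).astype(float)/255; cv2.imwrite("pics/m2.png",(np.clip(m**.45,0,1)*255).astype(np.uint8))
```

```text
pin again (array([0.64250539, 0.23564617, 0.13830887]), np.float64(1.0535705791259602))
(array([0.64086918, 0.21763201, 0.2121314 ]), np.float64(5.980159426380169))
(array([0.63546448, 0.21557545, 0.20714736]), np.float64(4.779024302085077))
(array([0.6312057 , 0.21228526, 0.20202678]), np.float64(4.272740250202901))
[[238.50477138 341.40966833]
 [242.96321651 294.22681376]
 [247.58449058 245.41068599]
 [252.57414669 192.8054002 ]] [[508.49870042 184.66073998]
 [497.99981406 173.603792  ]
 [487.00465481 162.01642655]
 [475.00637008 149.362749  ]]
scene 0.0 0.0
top 0.0 0.0
```

View pics/m2.png

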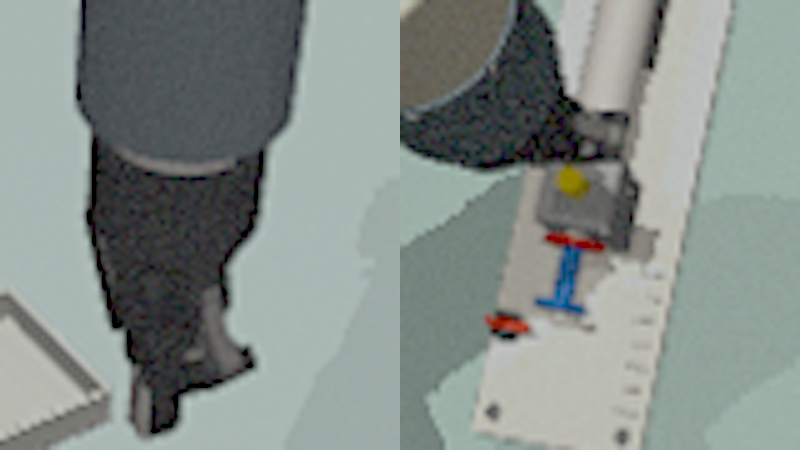

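The pin is untouched, and the visible fingertip sits at scene (295.6,216). That puts it on the tool axis but about 25 mm above the reported TCP, so the fingers closed above the head. I'll check that against the start picture, then measure the true length with the fingers open and clear of the block.

Run:
```python
from geo import *
a=np.radians(-153.14); yv=np.array([-np.sin(a),np.cos(a),0])*-1
for z in(.203,.216,.23,.245):
    P=np.array([.249,-.491,z]); print(z,proj("scene",np.array([P+.05*yv,P,P-.05*yv])).round(1).tolist())
g=cv2.cvtColor(d["scene"]["image"],cv2.COLOR_BGR2GRAY)[25:75,240:295]
print("dark rows per col:",[(240+i,25+int(np.where(g[:,i]<35)[0].max())) for i in range(0,55,2) if (g[:,i]<35).any()])
e=pickle.load(open("im1.pkl","rb"))["scene"]["image"]; g=cv2.cvtColor(e,cv2.COLOR_BGR2GRAY)[130:225,270:325]
print([(270+i,130+int(np.where(g[:,i]<60)[0].max())) for i in range(0,55,2) if (g[:,i]<60).any()])
```

```text
0.203 [[277.5, 77.9], [266.5, 75.0], [255.7, 72.2]]
0.216 [[277.6, 74.7], [266.5, 71.9], [255.7, 69.1]]
0.23 [[277.7, 71.3], [266.6, 68.4], [255.7, 65.7]]
0.245 [[277.9, 67.5], [266.7, 64.7], [255.8, 62.0]]
dark rows per col: [(240, 44), (242, 44), (244, 43), (246, 43), (248, 42), (250, 50), (252, 50), (254, 52), (256, 62), (258, 61), (260, 48), (262, 48), (264, 49), (266, 49), (268, 50), (270, 50), (272, 51), (274, 54), (276, 67), (278, 67), (280, 62), (282, 57), (284, 56)]
[(270, 220), (272, 219), (274, 219), (276, 217), (278, 216), (280, 216), (282, 215), (284, 214), (286, 213), (288, 195), (290, 201), (292, 216), (294, 217), (296, 216), (298, 216), (300, 214), (302, 208), (304, 208), (306, 207), (308, 207), (310, 206), (312, 205), (314, 204), (316, 175), (318, 161), (320, 156), (322, 154), (324, 144)]
```

The open fingers at the start also look about 38 mm too high, of which 13 mm is the swing, so the shut tip really ends about 25 mm short of the reported TCP. I'll confirm by gently touching the pin's top, which rests on the block, with the shut fingers.

Run:
```python
from rig import bot, fingers, telemetry
import numpy as np
print(bot.grip_point_offset)
x,y=.6398,.2366
bot.move_l([x,y,.122]); bot.hold(.2); f0=np.array(telemetry.read_contact_force()); print(f0)
for z in np.arange(.120,.098,-.001):
    bot.move_l([x,y,z],max_speed=.03); f=np.array(telemetry.read_contact_force())-f0
    if f[2]>2: break
print("z",z,f,telemetry.read_eef_pos(),telemetry.read_clock())
bot.move_l([x,y,.125])
```

```text
0.0187
[-0.59217858 -0.77378101  0.83472989]
z 0.10799999999999998 [-0.18673421  0.65314076  3.23895914] [0.64019701 0.23669555 0.10915347] 9.9583
```

Contact came at reported z = 0.109 on a 0.137 top, so the true tips are 28 mm above the reported TCP. I'll apply that offset everywhere.

Run:
```python
from rig import bot, fingers, imaging, telemetry
import numpy as np
OFF=.028; x,y=.6398,.2366
fingers.command_gripper(.05)
bot.move_l([x,y,.112-OFF],max_speed=.1); print(telemetry.read_contact_force())
fingers.command_gripper(0); w=telemetry.read_width()
print(w,telemetry.read_grip_force(),telemetry.read_contact_force(),telemetry.read_clock())
if .012<w<.02:
    bot.move_l([x,y,.132-OFF],max_speed=.06); print(telemetry.read_width(),telemetry.read_contact_force())
    bot.move_l([x,y,.215-OFF],max_speed=.15)
    print(telemetry.read_clock(),telemetry.read_width(),telemetry.read_grip_force(),telemetry.read_contact_force())
```

```text
[0.31052342 0.2814765  0.16803634]
0.014186864075908343 58.45107614994049 [-0.14958315  0.80818895  3.97745012] 11.7333
0.013703744912062093 [ 0.3082535   0.13177021 -0.87896917]
12.9167 0.0140111817835244 58.6585932970047 [-0.03076147  0.22796188 -0.35969169]
```

Run:
```python
from rig import bot, fingers, imaging, telemetry
import numpy as np,pickle,cv2
OFF=.028; x,y=.5665,-.0224; o=[180,0,-9.36]
bot.goto([x,y,.16-OFF],o); bot.hold(.2); f0=np.array(telemetry.read_contact_force()); print(telemetry.read_width())
bot.move_l([x,y,.064-OFF],max_speed=.1)
for z in np.arange(.062,.053,-.001):
    bot.move_l([x,y,z-OFF],max_speed=.03); f=np.array(telemetry.read_contact_force())-f0
    if f[2]>1.5: break
print("floor at tip z",z,f,telemetry.read_eef_pos())
fingers.command_gripper(.05); bot.hold(.3)
bot.move_l([x,y,.2-OFF]); print(telemetry.read_clock())
d={n:imaging.get_image(n) for n in("scene","top")}; pickle.dump(d,open("im2.pkl","wb"))
a=cv2.resize(d["scene"]["image"][170:300,215:345],None,fx=3,fy=3,interpolation=cv2.INTER_CUBIC)
b=cv2.resize(d["top"]["image"][110:240,150:285],None,fx=3,fy=3,interpolation=cv2.INTER_CUBIC)
cv2.imwrite("pics/m3.png",np.clip(np.hstack([a,b])*1.5,0,255).astype(np.uint8))
```

```text
0.014207342718844284
floor at tip z 0.055999999999999994 [-1.31926255 -0.74995768  5.16632183] [ 0.56704099 -0.02245002  0.02892931]
18.8833
```

View pics/m3.png

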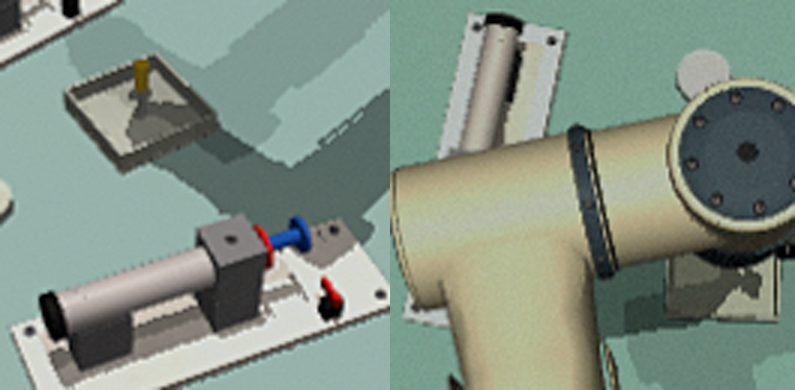

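The pin stands upright in the tray at scene crop (141,72), and the lock block's hole is empty. Next I grip the neck and draw slowly.

Run:
```python
from rig import bot, fingers, imaging, telemetry
import numpy as np,pickle,cv2
OFF=.028; a=np.radians(-9.36); u=-np.array([np.cos(a),np.sin(a),0]); n=np.array([.5912,.2444,0]); o=[180,0,-9.36]
N=lambda s,z:list(n+u*s+[0,0,z-OFF])
bot.goto(N(0,.17),o); bot.move_l(N(0,.061),max_speed=.1); print(telemetry.read_contact_force(),telemetry.read_clock())
fingers.command_gripper(0); w=telemetry.read_width(); print(w,telemetry.read_grip_force(),telemetry.read_contact_force())
if .009<w<.018:
    bot.move_l(N(.045,.061),max_speed=.025)
    print(telemetry.read_width(),telemetry.read_contact_force(),telemetry.read_eef_pos(),n+u*.045,telemetry.read_clock())
    d={k:imaging.get_image(k) for k in("scene","top")}; pickle.dump(d,open("im3.pkl","wb"))
    p=cv2.resize(d["scene"]["image"][215:295,275:355],None,fx=6,fy=6,interpolation=cv2.INTER_CUBIC)
    q=cv2.resize(d["top"]["image"][150:230,145:195],None,fx=6,fy=6,interpolation=cv2.INTER_CUBIC)
    m=np.hstack([p,q])/255.; cv2.imwrite("pics/m4.png",(np.clip(m**.6,0,1)*255).astype(np.uint8))
```

```text
[ 0.10292502 -0.04992689  0.594686  ] 21.275
0.012179978072868393 58.39850306510925 [-1.20517691 -0.38676669  4.50137096]
0.012002250707041225 [ 7.52397681 -5.13361355 -0.07536095] [0.54925207 0.25095259 0.03358522] [0.54679913 0.25171867 0.        ] 23.6583
```

View pics/m4.png

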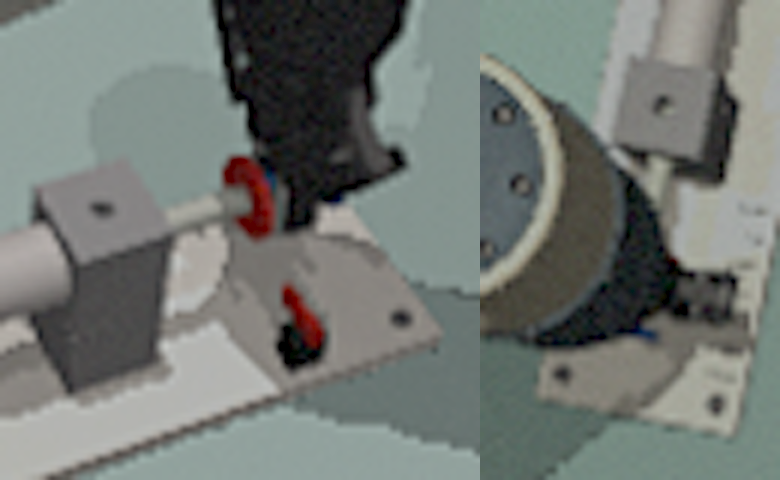

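The rod is drawn, with the collar at scene crop (247,197) and the marker blade at (303,315), so the collar still has to come about 10 mm. I'll measure both by fitting their red silhouettes in the same settled picture.

```bash
cat > meas.py <<'E'
from geo import *
from scipy.optimize import minimize
from rig import imaging, telemetry
I=np.array([.65801,.23357]); a=np.radians(-9.36); Rz=np.array([[np.cos(a),-np.sin(a)],[np.sin(a),np.cos(a)]])
def W(l): l=np.asarray(l,float); return np.c_[l[:,:2]@Rz.T+I,l[:,2]]
t=np.linspace(0,2*np.pi,40)
def disc(x): return np.vstack([np.c_[np.full(40,x+e),.02*np.cos(t),.08+.02*np.sin(t)] for e in(-.0025,.0025)])
def blade(x): return np.array([[x+e,.036+f,z] for e in(-.0025,.0025) for f in(-.014,.014) for z in(.034,.044)])
def mask(img,n,P,r=14):
    h=cv2.cvtColor(img,cv2.COLOR_BGR2HSV); m=(((h[...,0]<10)|(h[...,0]>170))&(h[...,1]>130)&(h[...,2]>40)).astype(np.uint8)
    c=proj(n,W(P)).mean(0).astype(int); k=np.zeros_like(m); cv2.circle(k,tuple(int(v) for v in c),r,1,-1)
    return m*k
def fit(img,n,model,x0,K=4):
    m=mask(img,n,model(x0)); pts=np.argwhere(m)[:,::-1]
    obs=np.zeros((img.shape[0]*K,img.shape[1]*K),np.uint8)
    hull=cv2.convexHull(((pts+.5)*K).astype(np.int32)); cv2.fillPoly(obs,[hull],1)
    def iou(x,dv=(0,0)):
        q=cv2.convexHull((((proj(n,W(model(x)))+.5+dv)*K)).astype(np.int32)); z=np.zeros_like(obs); cv2.fillPoly(z,[q],1)
        return (z&obs).sum()/(z|obs).sum()
    xs=np.arange(x0-.015,x0+.015,.0005); v=[iou(x) for x in xs]; i=int(np.argmax(v))
    # best with small image shift in rows allowed
    cm=pts.mean(0); return round(float(xs[i]),4),round(float(v[i]),2),len(pts)
def measure(dc=-.093,dm=-.103):
    e=imaging.get_image("scene"); im=e["image"]
    print("collar",fit(im,"scene",disc,dc),"marker",fit(im,"scene",blade,dm))
E
python3 - <<'E'
from meas import *
print("t0 marker scene",fit(d["scene"]["image"],"scene",blade,-.103),"top",fit(d["top"]["image"],"top",blade,-.103,8))
print("t0 collar scene",fit(d["scene"]["image"],"scene",disc,-.048))
measure(-.090)
P=np.array(telemetry.read_eef_pos()); print("tcp local",(P[:2]-I)@Rz,"force",telemetry.read_contact_force(),telemetry.read_width(),telemetry.read_clock())
E
```

```text
t0 marker scene (-0.1015, 0.57, 25) top (-0.102, 0.7, 24)
t0 collar scene (-0.048, 0.27, 26)
collar (-0.0925, 0.78, 65) marker (-0.103, 0.49, 34)
tcp local [-0.11014726 -0.00054653] force [ 7.53598851 -6.18009466  0.24310727] 0.012020601189455275 23.8083
```

Run:
```python
from meas import *
from rig import bot
OFF=.028; u=-np.array([np.cos(a),np.sin(a),0]); n=np.array([.5912,.2444,.061-OFF])
bot.move_l(list(n+u*.0562),max_speed=.02); bot.hold(.4)
measure(-.102)
P=np.array(telemetry.read_eef_pos()); print("tcp local",(P[:2]-I)@Rz,P[2],"force",telemetry.read_contact_force(),telemetry.read_width(),telemetry.read_grip_force(),telemetry.read_clock())
e=imaging.get_image("scene")["image"]; im=cv2.resize(e[215:295,275:355],None,fx=7,fy=7,interpolation=cv2.INTER_CUBIC)
for mod,x in((disc,-.1025),(blade,-.1025)):
    q=cv2.convexHull((((proj("scene",W(mod(x)))-[275,215]+.5)*7)).astype(np.int32)); cv2.polylines(im,[q],True,(0,255,0),1)
cv2.imwrite("pics/m5.png",(np.clip((im/255.)**.6,0,1)*255).astype(np.uint8))
```

```text
collar (-0.104, 0.66, 58) marker (-0.103, 0.73, 33)
tcp local [-0.12116614 -0.00056713] 0.03358999982425751 force [ 8.19818283 -5.37828364 -0.3529387 ] 0.011826953145691283 58.39186370372772 24.9667
```

View pics/m5.png

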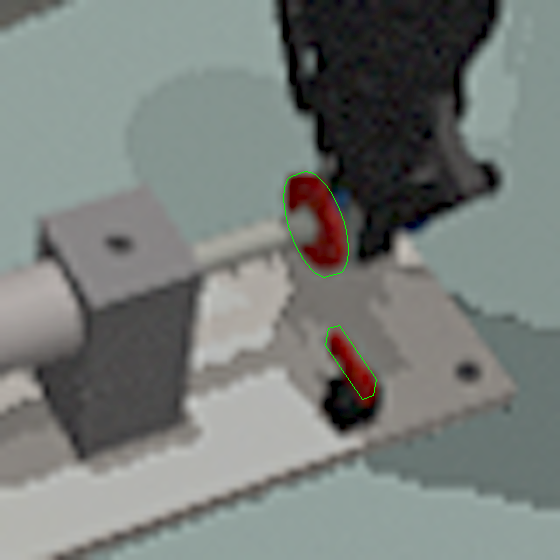

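The picture shows the collar at (318,224) and the blade at (351,362). Both fill outlines drawn for the same plane, x = -0.1025. The collar fit gives -0.104, arm kinematics give -0.1015 and the marker fit gives -0.103, so they agree within 1.5 mm with the grip holding at 58 N.

```bash
python3 -c "
from rig import bot,job_done
bot.hold(.4); print(job_done())"
```

```text
the job is handed in; nothing more can be done
None
```

I handed the job in with the locking pin standing in the tray nearest the base. The blue grip is held at about 58 N, with its red collar within about 1.5 mm of the marker by my measurements (limit 4 mm); no verdict was returned.

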